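Clamp the board in the test jig and start the test

TASK

The circuit board is already lying in the sloping test jig: screw the jig's press down onto it by turning the handwheel clockwise until its ratchet clutch slips and clicks, and stop there, within one to three clicks. Then press the start button on the jig's front edge and let go. Do not start the test before the board is clamped, and leave the other things on the bench where they are.

Things in the scene. Friction and masses are not known exactly. Their poses are not given: they have to be found in the camera images.
- jig: Fixed grey console, a wedge 280 (x) x 260 (y) mm; top slopes 0.56 rad (32 deg) up from its 50 mm high front (-x) edge. Origin: centre of underside. It carries the board, two pillars and a crossbridge 204 x 34 mm with the press screw and, on top, the handwheel. The bridge's top is 24 mm below the wheel's underside with the press fully down, up to 35 mm with it up.
- wheel_center (a point): Centre of the handwheel's grip rim: black disc, 60 mm diameter, 14 mm thick, an aluminium hub 33 mm wide standing 13 mm above it. z = the wheel's axis, 0.56 rad from vertical, leaning to the jig's front, outwards; x up the slope. Sinks with the press (8 mm a turn), does not turn. Fingers fit round and under the rim; nothing within 70 mm of the axis above the bridge.
- press_screw (a joint): Angle of the press screw, rad; grows as it turns clockwise seen from above (down its axis) and lowers the press 8 mm a turn; 0 with the press highest, may start 0 to 1.9. The wheel drives it through its clutch; friction about 0.07 N m, it stays where left. Stops dead where the pushers bear on the board, always more than one turn from the start.
- handwheel (a joint): Clutch slip: angle of the wheel relative to the screw, rad, positive clockwise from above. Stays near 0 while the screw turns. Once the screw stops, the wheel goes over a sprung ball: resistance jumps to about 0.35 N m, dies away over 0.26 rad and then the wheel snaps on: a click. It rests at 0.52, 1.05, 1.57 rad after 1, 2, 3 clicks, may spring back if let go half-way.
- start_button_top (a point): Middle of the top of the start button: white round cap 26 mm wide in a black collar of 42 mm, on the jig's bare front strip, right of the middle as seen from the robot, its top 21 mm above the sloping deck. z = outwards from the slope (same direction as the wheel's axis). Goes in along -z; can be pressed with the tool anywhere from upright to along -z.
- start_button (a joint): Travel of the start button, m; 0 out, 0.005 fully in; fully in takes 5 N; springs back when let go. Counts as pressed beyond 0.0035.
- multimeter: Bystander, loose: dark meter lying flat, 190 x 90 x 52 mm. Origin: centre of its underside.
- cleaner: Bystander, loose: pale blue bottle with a cap, 56 mm wide, 145 mm tall, upright. Origin: centre of its underside.
- solder_spool: Bystander, loose: spool of solder standing on its flange, 55 mm wide, 42 mm tall. Origin: centre of its underside.

How it is judged (in metres and radians):
On the way, in this order (a step that is already met when the one before it is completed fails the run):
1. the press is screwed down until the screw stops on the board (press_screw beyond 8.3 rad) (value of joint press_screw above 8.3 rad), for 0.02 s.
2. the clutch has clicked at least once (handwheel slip beyond 0.4 rad) (value of joint handwheel above 0.4 rad), for 0.1 s.
3. the start button is pressed (beyond 3.5 mm) (value of joint start_button above 0.0035 m), for 0.04 s.
At the end, for the whole second after the job is handed in: The press is down on the board (screw within 0.3 rad of its stop), the clutch has slipped one to three clicks (0.4 to 1.75 rad), the start button has been pressed and is out again, and the wheel is let go and at rest (value of joint press_screw above 8.1 rad and value of joint handwheel between 0.4 and 1.75 rad and value of joint start_button below 0.0015 m and velocity of joint press_screw between -0.05 and 0.05 rad/s and velocity of joint handwheel between -0.05 and 0.05 rad/s); the robot touches nothing.
It fails at once if the clutch is ratcheted on past three clicks (slip beyond 1.75 rad) (value of joint handwheel above 1.75 rad).
It fails at once if the start button is pressed before the board is clamped (value of joint start_button above 0.0035 m and (value of joint press_screw below 8.1 rad or value of joint handwheel below 0.4 rad)).
It fails at once if a bystander is moved more than 30 mm (distance of any of multimeter, cleaner, solder_spool from where it was at the start of the episode above 0.03 m).
It also fails if it takes over 72 s, if anything falls off the work surface, if the arm or the gripper's body presses on something with over 40 N, if the wrist force passes 120 N, or if a joint passes its speed limit or range.

ROBOT

A 6-joint arm with a two-finger parallel gripper is mounted at the origin on the work surface. World frame = base frame: x ahead of the robot, y to its left, z up, the work surface at z = 0. Lengths are in mm, angles in rad, forces in N, time in s.
With the tool pointing down it reaches from about 300 to 875 mm from the base axis. Payload 4.2 kg.
Tool frame: the origin (TCP) lies on the centre line of the jaws, within the pads' length; the fingertips stand 19 mm ahead of it and the grasp point (between the pads) is the TCP; z points along the fingers, y is the line along which they close (so a half turn about z gives the same grasp; the last joint's range is limited). The gripper opens to 85 mm and grips with 20 to 120 N. Pads are 22 mm wide; open, the fingers measure 114 mm over their backs; the gripper's body (76 mm by 85 mm) begins 54 mm behind the grasp point. The pads swing forward as they close: fully open they stand 13 mm farther back than shut.
Start: joints at [-1.249, 0.32, 1.565, -0, 1.257, -0.02], TCP at [192.733, -541.75, 250.338] pointing down, gripper open.
Joint ranges: [-3.11, 3.11], [-0.84, 2.01], [0.21, 2.61], [-1.34, 4.49], [0.05, 2.63], [-2.56, 2.56]. Speed limits (rad/s): [2.57, 2.57, 3.14, 3.14, 3.14, 3.14].

INTERFACE

Orientations are given as a unit quaternion [x, y, z, w].
In Python, from rig import ctrl gives the robot as it stands. The module is installed in compiled form; this text tells all that it offers.
- The arm moves only by the tool jog_arm, never from a script. Its argument "plan" is text: rows parted by semicolons, each of 7 numbers parted by spaces: the shift along the tool's x, y, z in cm, then the turn, a rotation vector about the tool's x, y, z in rad, then the gripper's target within -1 to 1 (shut at 1, half-way at 0, fully open at -1). A call has 1 to 10 rows; each row shifts and turns the commanded pose from where the row before left it, along the tool's axes as they then stand; what a row does not reach is not made up. A row lasts 1/12 s, in which the tool goes at most 41.7 mm and 7.16 degrees, less where a joint would pass 70% of its speed; a pose out of reach is approached as far as the arm can. A call is refused whole if a number of a shift passes 4.17 or a number of a turn 0.125, either way. A call with a gripper value outside its range is refused whole. The fingers move at their own pace and stop on an object; "grip_force" is the grip in N (left out, the last holds). Time passes only in rows, so rows that do not move let the fingers close. It gives the time, the measured TCP pose, the force, the opening and the grip force at its end, in the units of the state.
- ctrl.observe(): the state, without advancing time (a new reading comes with each control period).
- ctrl.snapshot(name): name is "scene" or "top" or "wrist"; returns a dict with "img" (384x512x3 uint8, red, green, blue), "depth" (384x512 float32, mm along the optical axis (not along the pixel's ray), 0 where there is no reading), "vfov" (degrees; the focal length in pixels is half the picture's height over the tangent of half this angle, whatever the lens; pixels are square), "cx", "cy" (the principal point, pixels), "pose" (4x4, takes a point from camera to world coordinates). Camera axes: x right, y up, looking along -z (the intrinsics and any distortion apply to the point x, -y, -z); pixel columns grow to the right and rows downward; lengths in mm; the calibration is good to about 2 mm. A picture is of the moment at which its call begins.
- ctrl.hand_in(): hands the job in; it is judged then, once.
The state is a dict: "time_s": time; "joint_positions": joint angles; "qd": joint speeds; "joint_torque": joint torques, N m; "tcp_pos": TCP position; "tcp_rot": TCP orientation; "wrist_force": force on the tool from outside, world axes, zero at the start; "moment": the same for the moment, N m; "finger_gap": finger opening in mm; "grasp_force": force on a finger pad.
Only numpy, scipy, OpenCV 4.12 (cv2) and the standard library are available. Lean on these libraries where they do the work, as an engineer would, in place of code of your own. Each camera call takes 0.05 s, during which the arm holds its last target. There are 200 camera calls.

## Working session

There is one attempt and no reset: what is moved stays moved. The work goes in short steps, Python scripts to look and compute and a tool call to move; the robot and the scene stay as the last step left them, time stands still between calls to the robot, and variables do not carry over. Pictures are saved under pics/ and viewed, at most 10 in all, crops included, and the job is handed in when it is done.

Besides the shell and the picture viewer there is one more tool, called as a command line: name --argument value ..., lists and objects as JSON in quotes. jog_arm: Moves the arm, as the interface text tells. Its arguments: {"type":"object","properties":{"plan":{"type":"string"},"grip_force":{"type":"number"}},"required":["plan"]}

```bash
mkdir -p pics; python3 - <<'E'
from rig import ctrl
import cv2,numpy as np
for n in("scene","top"):
    s=ctrl.snapshot(n);cv2.imwrite(f"pics/{n}0.png",s["img"][:,:,::-1]);np.savez(f"{n}0.npz",**s)
    print(n,s["vfov"],s["cx"],s["cy"],np.round(s["pose"],3).tolist(),[k for k in s],(s["depth"]>0).mean())
o=ctrl.observe();print({k:np.round(v,3).tolist() for k,v in o.items()})
E
```

```text
scene 44.07864059949108 253.5892430360623 193.34169441233692 [[-0.87, 0.428, -0.243, 288.546], [-0.492, -0.759, 0.426, 503.253], [-0.003, 0.491, 0.871, 1202.743], [0.0, 0.0, 0.0, 1.0]] ['img', 'depth', 'vfov', 'cx', 'cy', 'pose'] 0.995941162109375
top 44.38900371445685 264.2044081756481 190.94074846348352 [[0.017, 0.979, -0.202, 355.05], [-1.0, 0.016, -0.005, -8.691], [-0.001, 0.202, 0.979, 1201.026], [0.0, 0.0, 0.0, 1.0]] ['img', 'depth', 'vfov', 'cx', 'cy', 'pose'] 0.9961191813151041
{'time_s': 0.1, 'joint_positions': [-1.249, 0.32, 1.566, 0.0, 1.257, -0.02], 'qd': [0.001, -0.0, -0.002, -0.002, -0.001, 0.002], 'joint_torque': [-0.001, -41.641, -23.47, -0.0, 0.005, -0.0], 'tcp_pos': [192.621, -541.375, 249.569], 'tcp_rot': [0.985, 0.17, -0.0, -0.001], 'wrist_force': [0.696, 0.626, -0.4], 'moment': [0.042, 0.014, -0.009], 'grasp_force': 0.0, 'finger_gap': 85.036}
```

View pics/scene0.png

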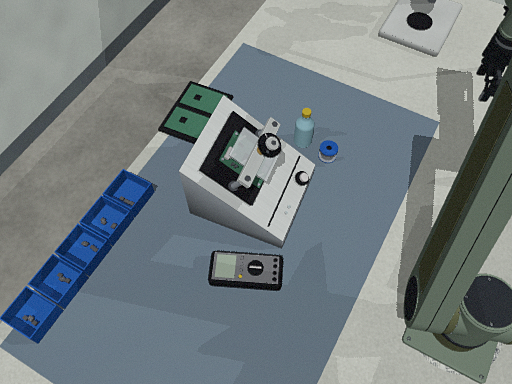

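View pics/top0.png

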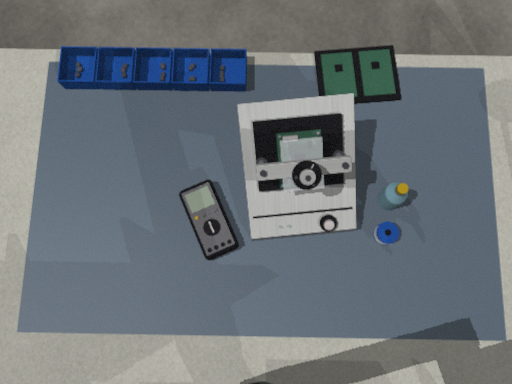

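The scene view shows the wheel at about (270,145), the button at (303,178), and the bystanders clear to both sides. In the top view the wheel is at (307,175) and the button at (329,224). Next I'll measure with depth.

```bash
cat > h.py <<'E'
import numpy as np,cv2
def pts(s):
    f=192/np.tan(np.radians(s["vfov"])/2); d=s["depth"].astype(float)
    v,u=np.mgrid[:384,:512]
    c=np.stack([(u-s["cx"])*d/f,-(v-s["cy"])*d/f,-d],-1)
    return c@s["pose"][:3,:3].T+s["pose"][:3,3]
E
python3 - <<'E'
from h import *
for n,w,b in(("top",(307,175),(329,224)),("scene",(270,145),(303,178))):
    s=np.load(n+"0.npz");P=pts(s);g=s["img"].astype(int).sum(-1)/3
    R=P.reshape(-1,3); c=P[b[1],b[0]]
    # deck plane: robust fit around jig, expected normal tilt
    m=(abs(R[:,0]-c[0]-120)<160)&(abs(R[:,1]-c[1]-60)<160)&(R[:,2]>40)&(g.ravel()>130)
    Q=R[m]; best=None; rng=np.random.default_rng(0)
    for _ in range(800):
        q=Q[rng.choice(len(Q),3,False)];k=np.cross(q[1]-q[0],q[2]-q[0]);k/=np.linalg.norm(k)+1e-9;k*=np.sign(k[2])
        if abs(k[2]-np.cos(.56))>.06: continue
        i=abs((Q-q[0])@k)<2
        if best is None or i.sum()>best.sum():best=i
    D=Q[best];o=D.mean(0);k=np.linalg.svd(D-o,full_matrices=False)[2][2];k*=np.sign(k[2])
    print(n,"normal",k.round(3),"tilt",np.arccos(k[2]),"yaw",np.arctan2(-k[1],-k[0]),best.sum(),"deck o",o.round(1))
    H=(P-o)@k
    for nm,p,r in(("wheel",w,18),("button",b,14)):
        v,u=np.mgrid[:384,:512];near=np.hypot(u-p[0],v-p[1])<r
        h=H[near]; print(nm,"height hist",np.histogram(h,bins=np.arange(-5,150,5))[0].tolist(),"max",np.percentile(h,98))
        top=np.percentile(h,97)
        for lo,hi in(((-4,3) ,(-24,-9)) if nm=="wheel" else ((-4,4),(-14,-4))):
            i=near&(H>top+lo)&(H<top+hi)
            if i.sum()>5:
                a=P[i];x=np.array([k[2],0,-k[0]]);x-=k*(x@k);x/=np.linalg.norm(x);y=np.cross(k,x)
                (cx,cy),rr=cv2.minEnclosingCircle(np.stack([a@x,a@y],1).astype(np.float32)); print("  band",lo,hi,i.sum(),"h",H[i].mean().round(1),"circ centre",(cx*x+cy*y+k*np.mean(a@k)).round(1),"r",round(rr,1),"mean",a.mean(0).round(1))
E
```

```text
top normal [-0.527 -0.062  0.848] tilt 0.5593823876941918 yaw 0.11674195780318848 5218 deck o [622.8 -76.9 136.5]
wheel height hist [30, 30, 1, 5, 0, 0, 0, 0, 0, 0, 0, 1, 70, 55, 0, 3, 10, 16, 79, 13, 0, 0, 0, 0, 0, 4, 23, 151, 307, 70] max 149.0199409664429
  band -4 3 149 h 146.9 circ centre [575.8 -91.3 279.5] r 16.2 mean [575.4 -91.  279.3]
  band -24 -9 481 h 135.2 circ centre [581.3 -90.9 269.3] r 30.9 mean [584.5 -89.4 271.4]
button height hist [117, 127, 43, 93, 35, 56, 1, 0, 0, 0, 0, 0, 0, 0, 0, 0, 0, 0, 0, 0, 0, 0, 0, 0, 0, 0, 0, 0, 0, 0] max 22.853778118002833
  band -4 4 77 h 21.1 circ centre [ 506.  -159.6   82.8] r 13.2 mean [ 506.3 -160.1   82.9]
  band -14 -4 130 h 12.2 circ centre [ 510.4 -159.5   75. ] r 20.9 mean [ 512.9 -157.9   76.7]
scene normal [-0.528 -0.062  0.847] tilt 0.5606596598323922 yaw 0.11750809549325422 3613 deck o [617.1 -65.6 136.4]
wheel height hist [63, 78, 1, 1, 8, 5, 4, 3, 1, 1, 0, 0, 57, 46, 1, 3, 9, 21, 124, 31, 4, 0, 0, 0, 0, 6, 34, 97, 191, 40] max 148.76695220996046
  band -4 3 107 h 146.6 circ centre [574.  -88.5 281.1] r 16.8 mean [574.4 -87.8 281.4]
  band -24 -9 309 h 134.6 circ centre [580.2 -87.7 270.7] r 31.7 mean [583.1 -81.6 273. ]
button height hist [129, 161, 34, 69, 28, 32, 4, 0, 0, 0, 0, 0, 0, 0, 0, 0, 0, 0, 0, 0, 0, 0, 0, 0, 0, 0, 0, 0, 0, 0] max 23.977044634272367
  band -4 4 47 h 21.7 circ centre [ 508.4 -156.9   87.5] r 15.4 mean [ 505.5 -156.4   85.8]
  band -14 -4 96 h 12.7 circ centre [ 508.8 -158.    77.2] r 22.0 mean [ 510.8 -153.    78.8]
```

jog_arm --plan "2.35 -1.53 -0.49 0 0 0 -1;2.35 -1.53 -0.49 0 0 0 -1;2.35 -1.53 -0.49 0 0 0 -1;2.35 -1.53 -0.49 0 0 0 -1;2.35 -1.53 -0.49 0 0 0 -1;2.35 -1.53 -0.49 0 0 0 -1;2.35 -1.53 -0.49 0 0 0 -1;2.35 -1.53 -0.49 0 0 0 -1;2.35 -1.53 -0.49 0 0 0 -1;2.35 -1.53 -0.49 0 0 0 -1"

```text
time_s: 0.93
tcp_pos: [363.3, -317.5, 299.2]
tcp_rot: [0.985, 0.17, -0.0, -0.0]
wrist_force: [0.7, -0.3, 0.2]
finger_gap: 85.2
grasp_force: 0.0
```

jog_arm --plan "2.35 -1.53 -0.49 0 0 0 -1;2.35 -1.53 -0.49 0 0 0 -1;2.35 -1.53 -0.49 0 0 0 -1;2.35 -1.53 -0.49 0 0 0 -1;2.35 -1.53 -0.49 0 0 0 -1;2.35 -1.53 -0.49 0 0 0 -1;2.35 -1.53 -0.49 0 0 0 -1;2.35 -1.53 -0.49 0 0 0 -1;2.35 -1.53 -0.49 0 0 0 -1;2.35 -1.53 -0.49 0 0 0 -1"

```text
time_s: 1.77
tcp_pos: [533.4, -94.6, 348.1]
tcp_rot: [0.985, 0.17, -0.0, -0.0]
wrist_force: [0.4, -0.4, 0.2]
finger_gap: 85.6
grasp_force: 0.0
```

jog_arm --plan "0 0 0 -0.025 0.109 0 -1;0 0 0 -0.025 0.109 0 -1;0 0 0 -0.025 0.109 0 -1;0 0 0 -0.025 0.109 0 -1;0 0 0 -0.025 0.109 0 -1;0 0 0 0 0 -0.12 -1;0 0 0 0 0 -0.12 -1;0 0 0 0 0 -0.12 -1;0 0 0 0 0 -0.12 -1;0 0 0 0 0 -0.12 -1"

```text
time_s: 2.6
tcp_pos: [532.5, -95.8, 347.8]
tcp_rot: [0.855, 0.439, 0.258, 0.096]
wrist_force: [-0.2, -0.2, -0.7]
finger_gap: 85.3
grasp_force: 0.0
```

```bash
cat >> h.py <<'E'
from scipy.spatial.transform import Rotation as Ro
K=np.array([-.5275,-.062,.8475]);K/=np.linalg.norm(K)
W=np.array([585.5,-89,263.5]);B=np.array([506.5,-158.5,84])
def rep(target=W,z=-K):
    from rig import ctrl
    o=ctrl.observe();R=Ro.from_quat(o["tcp_rot"]);M=R.as_matrix()
    d=(target-o["tcp_pos"])@M
    a=np.cross(M[:,2],z);n=np.linalg.norm(a);rv=(a/n*np.arcsin(n) if n>1e-6 else a)@M
    print("t",round(o["time_s"],2),"q",np.round(o["joint_positions"],2),"tcp",np.round(o["tcp_pos"],1))
    print("to target, tool cm",(d/10).round(2),"tilt fix rv",rv.round(4),"gap",round(float(o["finger_gap"]),1),"pad",round(float(o["grasp_force"]),1))
    print("F tool",(np.array(o["wrist_force"])@M).round(2),"M tool",(np.array(o["moment"])@M).round(3))
E
python3 -c "from h import *;rep()"
```

```text
t 2.6 q [-0.33 -0.01  1.84  0.31  0.82  0.14] tcp [532.5 -95.8 347.8]
to target, tool cm [0.09 0.01 9.98] tilt fix rv [-0.0012  0.0012 -0.    ] gap 85.3 pad 0.0
F tool [-0.51 -0.31  0.49] M tool [ 0.156 -0.131 -0.027]
```

jog_arm --plan "0 0 0 0 0 -0.124 -1;0 0 0 0 0 -0.124 -1;0 0 0 0 0 -0.124 -1;0 0 0 0 0 -0.124 -1;0 0 0 0 0 -0.124 -1;0 0 0 0 0 -0.124 -1;0 0 0 0 0 -0.124 -1;0 0 0 0 0 -0.124 -1;0 0 0 0 0 -0.124 -1;0 0 0 0 0 -0.124 -1"

```text
time_s: 3.43
tcp_pos: [532.6, -95.8, 347.7]
tcp_rot: [0.441, 0.854, 0.154, 0.228]
wrist_force: [-0.1, 0.4, 0.7]
finger_gap: 85.3
grasp_force: 0.0
```

jog_arm --plan "0 0 0 0 0 -0.124 -1;0 0 0 0 0 -0.124 -1;0 0 0 0 0 -0.124 -1;0 0 0 0 0 -0.124 -1;0 0 0 0 0 -0.124 -1;0 0 0 0 0 -0.124 -1;0 0 0 0 0 -0.124 -1;0 0 0 0 0 -0.124 -1;0 0 0 0 0 -0.124 -1;0 0 0 0 0 -0.124 -1"

```text
time_s: 4.27
tcp_pos: [532.6, -95.8, 347.7]
tcp_rot: [-0.137, 0.951, -0.007, 0.275]
wrist_force: [-0.3, -0.3, 0.4]
finger_gap: 85.7
grasp_force: 0.0
```

```bash
python3 - <<'E'
from h import *;rep()
from rig import ctrl
s=ctrl.snapshot("wrist");cv2.imwrite("pics/w1.png",s["img"][:,:,::-1])
P=pts(s);H=(P-W)@K;a=np.cross(K,[0,1,0]);b=np.cross(K,a)
near=np.linalg.norm(np.cross(P-W,K),axis=-1)<45
for lo,hi in((17,24),(3,11)):
    i=near&(H>lo)&(H<hi);Q=P[i]-W
    if i.sum()<9: print(i.sum());continue
    (x,y),r=cv2.minEnclosingCircle(np.stack([Q@a/np.linalg.norm(a),Q@b/np.linalg.norm(b)],1).astype(np.float32))
    print(lo,i.sum(),"centre offset from W",(x*a/np.linalg.norm(a)+y*b/np.linalg.norm(b)).round(1),"r",round(r,1),"h med",np.median(H[i]).round(1))
E
```

```text
t 4.27 q [-0.32 -0.01  1.84  0.31  0.82 -2.34] tcp [532.6 -95.8 347.7]
to target, tool cm [-0.07  0.05  9.97] tilt fix rv [ 0.0003 -0.0018  0.    ] gap 85.7 pad 0.0
F tool [ 0.12 -0.2  -0.49] M tool [-0.069  0.214 -0.029]
17 1478 centre offset from W [-0.4 -1.8 -0.4] r 16.4 h med 19.7
3 3082 centre offset from W [-0.1 -1.6 -0.2] r 30.9 h med 9.5
```

View pics/w1.png

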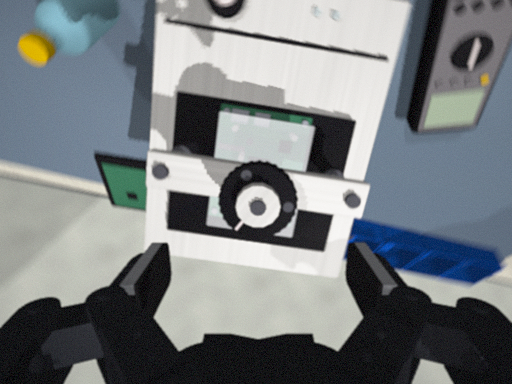

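The wrist view shows the wheel at (258,205), its white pointer at (238,228), and nothing in the way. I'll descend and grip.

jog_arm --plan "0 -0.04 2 0 0 0 -1;-0.02 0 2 0 0 0 -1;0 0 2 0 0 0 -1;0 0 2 0 0 0 -1;0 0 2.2 0 0 0 -1;0 0 0 0 0 0 -1"

```text
time_s: 4.82
tcp_pos: [586.2, -89.2, 257.2]
tcp_rot: [-0.133, 0.953, -0.005, 0.272]
wrist_force: [-0.7, -0.6, -0.6]
finger_gap: 85.6
grasp_force: 0.0
```

jog_arm --plan "0 0 0 0 0 0 1;0 0 0 0 0 0 1;0 0 0 0 0 0 1;0 0 0 0 0 0 1;0 0 0 0 0 0 1;0 0 0 0 0 0 1" --grip_force 60

```text
time_s: 5.32
tcp_pos: [586.6, -89.6, 263.4]
tcp_rot: [-0.134, 0.952, -0.006, 0.277]
wrist_force: [-6.0, 2.3, 5.7]
finger_gap: 58.1
grasp_force: 64.0
```

```bash
python3 -c "
from h import *;rep()
from rig import ctrl
s=ctrl.snapshot('wrist');cv2.imwrite('pics/w2.png',s['img'][:,:,::-1])"
```

```text
t 5.32 q [-0.27  0.14  1.9   0.36  0.61 -2.37] tcp [586.6 -89.6 263.4]
to target, tool cm [ 0.07  0.09 -0.06] tilt fix rv [-0.0003  0.0008  0.    ] gap 58.1 pad 64.0
F tool [ 1.3   3.26 -7.88] M tool [-0.761  0.43   0.035]
```

View pics/w2.png

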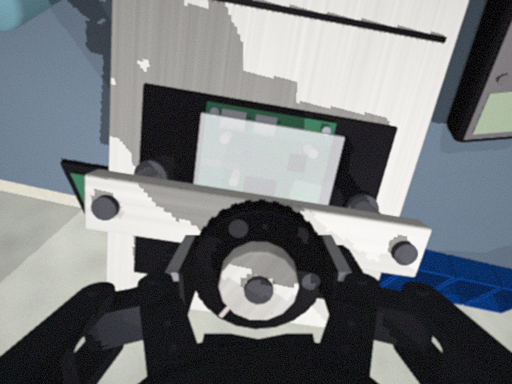

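The pads hold the rim evenly and the pointer is at (222,315). Now turning.

jog_arm --plan "0 0 0.016 0 0 0.12 1;0 0 0.016 0 0 0.12 1;0 0 0.016 0 0 0.12 1;0 0 0.016 0 0 0.12 1;0 0 0.016 0 0 0.12 1;0 0 0.016 0 0 0.12 1;0 0 0.016 0 0 0.12 1;0 0 0.016 0 0 0.12 1;0 0 0.016 0 0 0.12 1;0 0 0.016 0 0 0.12 1"

```text
time_s: 6.2
tcp_pos: [587.2, -90.8, 261.9]
tcp_rot: [0.429, 0.86, 0.15, 0.232]
wrist_force: [-9.3, -3.5, 5.9]
finger_gap: 58.3
grasp_force: 64.4
```

```bash
python3 -c "
from h import *;rep()
from rig import ctrl
s=ctrl.snapshot('wrist');cv2.imwrite('pics/w3.png',s['img'][:,:,::-1])"
```

```text
t 6.2 q [-0.27  0.14  1.9   0.36  0.61 -1.16] tcp [587.2 -90.8 261.9]
to target, tool cm [ 0.19  0.06 -0.22] tilt fix rv [-0.001   0.0023  0.    ] gap 58.3 pad 64.4
F tool [  0.45  -5.52 -10.1 ] M tool [ 0.913  0.254 -0.088]
```

View pics/w3.png

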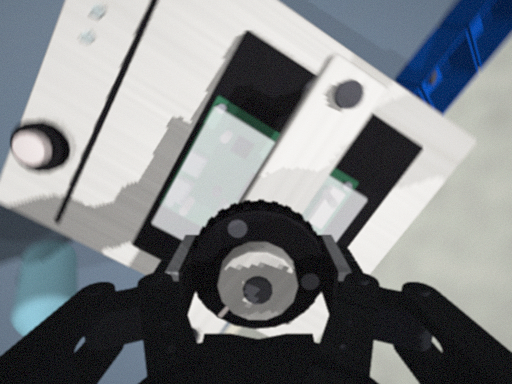

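The pointer kept its place in the image, at about (222,322), so the wheel turns with the gripper. The moment of −0.09 N m matches the screw friction. I'll finish this stroke.

jog_arm --plan "0 0 0.016 0 0 0.12 1;0 0 0.016 0 0 0.12 1;0 0 0.016 0 0 0.12 1;0 0 0.016 0 0 0.12 1;0 0 0.016 0 0 0.12 1;0 0 0.016 0 0 0.12 1;0 0 0.016 0 0 0.12 1;0 0 0.016 0 0 0.12 1;0 0 0.016 0 0 0.12 1;0 0 0.016 0 0 0.12 1"

```text
time_s: 7.08
tcp_pos: [586.8, -90.8, 259.8]
tcp_rot: [0.84, 0.468, 0.254, 0.106]
wrist_force: [-13.9, -3.8, 6.8]
finger_gap: 58.4
grasp_force: 64.7
```

jog_arm --plan "0 0 0.016 0 0 0.12 1;0 0 0.016 0 0 0.12 1;0 0 0.016 0 0 0.12 1;0 0 0.016 0 0 0.12 1;0 0 0.016 0 0 0.12 1;0 0 0.016 0 0 0.12 1;0 0 0.016 0 0 0.12 1;0 0 0.016 0 0 0.12 1;0 0 0.016 0 0 0.12 1;0 0 0.016 0 0 0.12 1"

```text
time_s: 7.92
tcp_pos: [587.0, -89.5, 258.2]
tcp_rot: [0.958, -0.088, 0.268, -0.057]
wrist_force: [-14.4, -0.1, 8.4]
finger_gap: 58.2
grasp_force: 64.9
```

jog_arm --plan "0 0 0.016 0 0 0.12 1;0 0 0.016 0 0 0.12 1;0 0 0.016 0 0 0.12 1;0 0 0.016 0 0 0.12 1;0 0 0.016 0 0 0.12 1;0 0 0.016 0 0 0.12 1;0 0 0.016 0 0 0.12 1;0 0 0.016 0 0 0.12 1;0 0 0.016 0 0 0.12 1"

```text
time_s: 8.67
tcp_pos: [588.4, -88.5, 257.5]
tcp_rot: [0.776, -0.568, 0.201, -0.188]
wrist_force: [-11.6, 5.1, 9.2]
finger_gap: 58.5
grasp_force: 64.8
```

```bash
python3 -c "
from h import *;rep()"
```

```text
t 8.67 q [-0.27  0.15  1.9   0.36  0.6   2.31] tcp [588.4 -88.5 257.5]
to target, tool cm [ 0.03 -0.06 -0.66] tilt fix rv [0.0019 0.0023 0.    ] gap 58.5 pad 64.8
F tool [ -7.19   3.07 -13.54] M tool [-0.763 -1.125 -0.108]
```

jog_arm --plan "0 0 0 0 0 0 -1;0 0 0 0 0 0 -1;0 0 0 0 0 0 -1;0 0 0 0 0 0 -1;0 0 0 0 0 0 -1;0 0 0 0 0 0 -1"

```text
time_s: 9.17
tcp_pos: [590.4, -89.8, 256.6]
tcp_rot: [0.777, -0.566, 0.203, -0.187]
wrist_force: [-0.5, -0.6, -0.4]
finger_gap: 85.1
grasp_force: 0.0
```

```bash
python3 -c "
from h import *;rep()"
```

```text
t 9.17 q [-0.27  0.15  1.9   0.36  0.6   2.31] tcp [590.4 -89.8 256.6]
to target, tool cm [-0.14  0.02 -0.84] tilt fix rv [ 0.0007 -0.0005  0.    ] gap 85.1 pad 0.0
F tool [0.38 0.74 0.04] M tool [-0.228 -0.091 -0.063]
```

jog_arm --plan "-0.12 0 0 0 0 -0.122 -1;0 0 0 0 0 -0.122 -1;0 0 0 0 0 -0.122 -1;0 0 0 0 0 -0.122 -1;0 0 0 0 0 -0.122 -1;0 0 0 0 0 -0.122 -1;0 0 0 0 0 -0.122 -1;0 0 0 0 0 -0.122 -1;0 0 0 0 0 -0.122 -1;0 0 0 0 0 -0.122 -1"

```text
time_s: 10.0
tcp_pos: [590.0, -88.5, 256.5]
tcp_rot: [0.961, -0.015, 0.274, -0.036]
wrist_force: [-0.0, -0.4, 0.9]
finger_gap: 85.7
grasp_force: 0.0
```

jog_arm --plan "0 0 0 0 0 -0.122 -1;0 0 0 0 0 -0.122 -1;0 0 0 0 0 -0.122 -1;0 0 0 0 0 -0.122 -1;0 0 0 0 0 -0.122 -1;0 0 0 0 0 -0.122 -1;0 0 0 0 0 -0.122 -1;0 0 0 0 0 -0.122 -1;0 0 0 0 0 -0.122 -1;0 0 0 0 0 -0.122 -1"

```text
time_s: 10.83
tcp_pos: [590.1, -88.5, 256.5]
tcp_rot: [0.797, 0.538, 0.245, 0.127]
wrist_force: [0.1, 0.4, 0.6]
finger_gap: 85.6
grasp_force: 0.0
```

jog_arm --plan "0 0 0 0 0 -0.122 -1;0 0 0 0 0 -0.122 -1;0 0 0 0 0 -0.122 -1;0 0 0 0 0 -0.122 -1;0 0 0 0 0 -0.122 -1;0 0 0 0 0 -0.122 -1;0 0 0 0 0 -0.122 -1;0 0 0 0 0 -0.122 -1;0 0 0 0 0 -0.122 -1;0 0 0 0 0 -0.122 -1"

```text
time_s: 11.67
tcp_pos: [590.1, -88.5, 256.5]
tcp_rot: [0.345, 0.897, 0.128, 0.244]
wrist_force: [0.6, -0.5, -0.7]
finger_gap: 85.3
grasp_force: 0.0
```

jog_arm --plan "0 0 0 0 0 -0.122 -1;0 0 0 0 0 -0.122 -1;0 0 0 0 0 -0.122 -1;0 0 0 0 0 -0.122 -1;0 0 0 0 0 -0.122 -1;0 0 0 0 0 -0.122 -1;0 0 0 0 0 -0.122 -1;0 0 0 0 0 -0.122 -1;0 0 0 0 0 0 -1"

```text
time_s: 12.42
tcp_pos: [590.0, -88.5, 256.5]
tcp_rot: [-0.114, 0.954, -0.001, 0.276]
wrist_force: [0.3, -0.2, -0.3]
finger_gap: 85.4
grasp_force: 0.0
```

```bash
python3 -c "
from h import *;rep()"
```

```text
t 12.42 q [-0.27  0.15  1.9   0.36  0.59 -2.33] tcp [590.  -88.5 256.5]
to target, tool cm [ 0.01  0.01 -0.84] tilt fix rv [-0.0004 -0.0008  0.    ] gap 85.4 pad 0.0
F tool [-0.04 -0.22  0.43] M tool [-0.113  0.217  0.001]
```

jog_arm --plan "0 0 0 0 0 0 1;0 0 0 0 0 0 1;0 0 0 0 0 0 1;0 0 0 0 0 0 1;0 0 0 0 0 0 1;0 0 0 0 0 0 1"

```text
time_s: 12.92
tcp_pos: [589.9, -89.1, 257.1]
tcp_rot: [-0.113, 0.954, -0.001, 0.276]
wrist_force: [-5.0, -4.3, 3.0]
finger_gap: 58.5
grasp_force: 63.0
```

jog_arm --plan "0 0 0.016 0 0 0.12 1;0 0 0.016 0 0 0.12 1;0 0 0.016 0 0 0.12 1;0 0 0.016 0 0 0.12 1;0 0 0.016 0 0 0.12 1;0 0 0.016 0 0 0.12 1;0 0 0.016 0 0 0.12 1;0 0 0.016 0 0 0.12 1;0 0 0.016 0 0 0.12 1;0 0 0.016 0 0 0.12 1"

```text
time_s: 13.75
tcp_pos: [590.5, -89.7, 255.6]
tcp_rot: [0.448, 0.85, 0.155, 0.228]
wrist_force: [-6.3, -7.0, 4.5]
finger_gap: 58.2
grasp_force: 63.0
```

```bash
python3 -c "
from h import *;rep()"
```

```text
t 13.75 q [-0.27  0.15  1.9   0.36  0.59 -1.12] tcp [590.5 -89.7 255.6]
to target, tool cm [ 0.11  0.07 -0.93] tilt fix rv [-0.0019  0.0025  0.    ] gap 58.2 pad 63.0
F tool [-3.83 -6.03 -7.54] M tool [ 1.282 -0.589 -0.1  ]
```

jog_arm --plan "0 0 0.016 0 0 0.12 1;0 0 0.016 0 0 0.12 1;0 0 0.016 0 0 0.12 1;0 0 0.016 0 0 0.12 1"

```text
time_s: 14.08
tcp_pos: [590.6, -89.8, 254.9]
tcp_rot: [0.637, 0.719, 0.205, 0.185]
wrist_force: [-7.4, -7.7, 3.5]
finger_gap: 58.4
grasp_force: 63.0
```

```bash
python3 -c "
from h import *;rep()"
```

```text
t 14.08 q [-0.27  0.15  1.91  0.36  0.59 -0.64] tcp [590.6 -89.8 254.9]
to target, tool cm [ 0.13  0.04 -0.99] tilt fix rv [-0.001   0.0031  0.    ] gap 58.4 pad 63.0
F tool [-6.82 -5.15 -7.35] M tool [ 1.117 -1.086 -0.046]
```

jog_arm --plan "0 0 0.016 0 0 0.12 1;0 0 0.016 0 0 0.12 1"

```text
time_s: 14.25
tcp_pos: [590.6, -89.8, 254.6]
tcp_rot: [0.719, 0.638, 0.225, 0.159]
wrist_force: [-7.4, -7.8, 4.3]
finger_gap: 58.3
grasp_force: 63.0
```

```bash
python3 -c "
from h import *;rep()"
```

```text
t 14.25 q [-0.27  0.15  1.91  0.36  0.59 -0.4 ] tcp [590.6 -89.8 254.6]
to target, tool cm [ 0.14  0.02 -1.02] tilt fix rv [-0.0007  0.0033  0.    ] gap 58.3 pad 63.0
F tool [-7.78 -2.93 -8.01] M tool [ 0.802 -1.223 -0.055]
```

jog_arm --plan "0 0 0.016 0 0 0.12 1;0 0 0.016 0 0 0.12 1"

```text
time_s: 14.42
tcp_pos: [590.6, -89.7, 254.2]
tcp_rot: [0.79, 0.547, 0.243, 0.131]
wrist_force: [-7.8, -8.5, 4.4]
finger_gap: 58.1
grasp_force: 63.1
```

```bash
python3 -c "
from h import *;rep()"
```

```text
t 14.42 q [-0.27  0.15  1.91  0.36  0.59 -0.16] tcp [590.6 -89.7 254.2]
to target, tool cm [ 0.14  0.   -1.05] tilt fix rv [-0.0002  0.0033  0.    ] gap 58.1 pad 63.1
F tool [-9.07 -1.08 -8.31] M tool [ 0.544 -1.351 -0.057]
```

jog_arm --plan "0 0 0.016 0 0 0.12 1;0 0 0.016 0 0 0.12 1"

```text
time_s: 14.58
tcp_pos: [590.6, -89.6, 253.9]
tcp_rot: [0.85, 0.449, 0.256, 0.101]
wrist_force: [-8.2, -7.9, 4.7]
finger_gap: 58.2
grasp_force: 63.1
```

```bash
python3 -c "
from h import *;rep()"
```

```text
t 14.58 q [-0.27  0.15  1.91  0.36  0.59  0.08] tcp [590.6 -89.6 253.9]
to target, tool cm [ 0.14 -0.01 -1.08] tilt fix rv [ 0.0002  0.0033 -0.    ] gap 58.2 pad 63.1
F tool [-8.6   0.59 -8.82] M tool [ 0.296 -1.463 -0.004]
```

jog_arm --plan "0 0 0.016 0 0 0.12 1;0 0 0.016 0 0 0.12 1"

```text
time_s: 14.75
tcp_pos: [590.7, -89.4, 253.6]
tcp_rot: [0.898, 0.344, 0.266, 0.069]
wrist_force: [-8.7, -7.8, 5.4]
finger_gap: 58.2
grasp_force: 63.2
```

```bash
python3 -c "
from h import *;rep()"
```

```text
t 14.75 q [-0.27  0.15  1.91  0.36  0.59  0.32] tcp [590.7 -89.4 253.6]
to target, tool cm [ 0.14 -0.03 -1.11] tilt fix rv [0.0006 0.0031 0.    ] gap 58.2 pad 63.2
F tool [-8.17  2.51 -9.58] M tool [-0.061 -1.502 -0.05 ]
```

jog_arm --plan "0 0 0.016 0 0 0.12 1;0 0 0.016 0 0 0.12 1"

```text
time_s: 14.92
tcp_pos: [590.7, -89.3, 253.2]
tcp_rot: [0.933, 0.234, 0.273, 0.036]
wrist_force: [-9.7, -7.2, 5.2]
finger_gap: 58.3
grasp_force: 63.2
```

```bash
python3 -c "
from h import *;rep()"
```

```text
t 14.92 q [-0.27  0.15  1.91  0.36  0.59  0.56] tcp [590.7 -89.3 253.2]
to target, tool cm [ 0.13 -0.04 -1.15] tilt fix rv [0.001 0.003 0.   ] gap 58.3 pad 63.2
F tool [-7.91  3.36 -9.87] M tool [-0.319 -1.41  -0.05 ]
```

jog_arm --plan "0 0 0.016 0 0 0.12 1;0 0 0.016 0 0 0.12 1"

```text
time_s: 15.08
tcp_pos: [590.9, -89.1, 253.0]
tcp_rot: [0.954, 0.121, 0.275, 0.003]
wrist_force: [-9.2, -6.8, 5.4]
finger_gap: 58.6
grasp_force: 63.3
```

```bash
python3 -c "
from h import *;rep()"
```

```text
t 15.08 q [-0.27  0.15  1.91  0.36  0.59  0.8 ] tcp [590.9 -89.1 253. ]
to target, tool cm [ 0.12 -0.06 -1.17] tilt fix rv [0.0014 0.0027 0.    ] gap 58.6 pad 63.3
F tool [-6.33  4.9  -9.82] M tool [-0.547 -1.137 -0.127]
```

jog_arm --plan "0 0 0.01 0 0 0.12 1"

```text
time_s: 15.17
tcp_pos: [590.9, -89.0, 252.8]
tcp_rot: [0.959, 0.063, 0.275, -0.013]
wrist_force: [-8.5, -5.5, 5.0]
finger_gap: 58.4
grasp_force: 63.3
```

```bash
python3 -c "
from h import *;rep()"
```

```text
t 15.17 q [-0.27  0.15  1.91  0.36  0.59  0.92] tcp [590.9 -89.  252.8]
to target, tool cm [ 0.11 -0.06 -1.19] tilt fix rv [ 0.0015  0.0026 -0.    ] gap 58.4 pad 63.3
F tool [-5.08  4.36 -9.07] M tool [-0.659 -1.015 -0.116]
```

jog_arm --plan "0 0 0.01 0 0 0.12 1"

```text
time_s: 15.25
tcp_pos: [591.1, -89.0, 252.9]
tcp_rot: [0.961, 0.006, 0.274, -0.029]
wrist_force: [-9.4, -5.8, 4.8]
finger_gap: 58.2
grasp_force: 63.3
```

```bash
python3 -c "
from h import *;rep()"
```

```text
t 15.25 q [-0.27  0.15  1.91  0.36  0.59  1.04] tcp [591.1 -89.  252.9]
to target, tool cm [ 0.08 -0.07 -1.19] tilt fix rv [0.002  0.0021 0.    ] gap 58.2 pad 63.3
F tool [-5.43  5.32 -9.37] M tool [-0.535 -0.945 -0.591]
```

jog_arm --plan "0 0 0.01 0 0 0.12 1"

```text
time_s: 15.33
tcp_pos: [591.2, -89.0, 253.0]
tcp_rot: [0.96, -0.051, 0.271, -0.045]
wrist_force: [-9.8, -5.8, 7.4]
finger_gap: 58.3
grasp_force: 63.4
```

```bash
python3 -c "
from h import *;rep()"
```

```text
t 15.33 q [-0.27  0.15  1.91  0.36  0.59  1.16] tcp [591.2 -89.  253. ]
to target, tool cm [ 0.06 -0.08 -1.19] tilt fix rv [0.0024 0.0017 0.    ] gap 58.3 pad 63.4
F tool [ -3.81   5.66 -11.76] M tool [-0.645 -0.968 -0.841]
```

jog_arm --plan "0 0 0.01 0 0 0.12 1"

```text
time_s: 15.42
tcp_pos: [591.0, -88.8, 252.9]
tcp_rot: [0.955, -0.109, 0.268, -0.062]
wrist_force: [-11.3, -5.7, 7.1]
finger_gap: 58.4
grasp_force: 63.6
```

```bash
python3 -c "
from h import *;rep()"
```

```text
t 15.42 q [-0.27  0.15  1.91  0.36  0.59  1.28] tcp [591.  -88.8 252.9]
to target, tool cm [ 0.08 -0.07 -1.19] tilt fix rv [0.002 0.002 0.   ] gap 58.4 pad 63.6
F tool [ -4.48   6.21 -12.3 ] M tool [-0.881 -0.925 -0.005]
```

jog_arm --plan "0 0 0 0 0 0.12 1"

```text
time_s: 15.5
tcp_pos: [591.0, -88.7, 252.9]
tcp_rot: [0.947, -0.166, 0.264, -0.078]
wrist_force: [-10.4, -4.7, 6.8]
finger_gap: 58.1
grasp_force: 63.4
```

```bash
python3 -c "
from h import *;rep()"
```

```text
t 15.5 q [-0.27  0.15  1.91  0.36  0.59  1.4 ] tcp [591.  -88.7 252.9]
to target, tool cm [ 0.07 -0.07 -1.19] tilt fix rv [0.002  0.0016 0.    ] gap 58.1 pad 63.4
F tool [ -3.44   5.6  -11.54] M tool [-0.836 -0.669 -0.218]
```

jog_arm --plan "0 0 0 0 0 0.12 1"

```text
time_s: 15.58
tcp_pos: [591.2, -88.7, 253.0]
tcp_rot: [0.935, -0.222, 0.259, -0.094]
wrist_force: [-9.9, -4.0, 6.5]
finger_gap: 58.5
grasp_force: 63.4
```

```bash
python3 -c "
from h import *;rep()"
```

```text
t 15.58 q [-0.27  0.15  1.91  0.36  0.59  1.52] tcp [591.2 -88.7 253. ]
to target, tool cm [ 0.05 -0.07 -1.19] tilt fix rv [0.0022 0.0011 0.    ] gap 58.5 pad 63.4
F tool [ -2.9    5.32 -10.95] M tool [-0.918 -0.537 -0.497]
```

jog_arm --plan "0 0 0 0 0 0.12 1"

```text
time_s: 15.67
tcp_pos: [591.3, -88.7, 253.0]
tcp_rot: [0.92, -0.278, 0.253, -0.109]
wrist_force: [-8.7, -3.6, 7.1]
finger_gap: 58.5
grasp_force: 63.4
```

```bash
python3 -c "
from h import *;rep()"
```

```text
t 15.67 q [-0.27  0.15  1.91  0.36  0.59  1.64] tcp [591.3 -88.7 253. ]
to target, tool cm [ 0.02 -0.07 -1.19] tilt fix rv [0.0025 0.0005 0.    ] gap 58.5 pad 63.4
F tool [ -1.39   4.49 -10.8 ] M tool [-0.953 -0.457 -0.81 ]
```

jog_arm --plan "0 0 0 0 0 0.12 1"

```text
time_s: 15.75
tcp_pos: [591.0, -88.5, 252.9]
tcp_rot: [0.902, -0.333, 0.245, -0.124]
wrist_force: [-9.6, -4.7, 7.5]
finger_gap: 58.2
grasp_force: 63.5
```

```bash
python3 -c "
from h import *;rep()"
```

```text
t 15.75 q [-0.27  0.15  1.91  0.36  0.59  1.76] tcp [591.  -88.5 252.9]
to target, tool cm [ 0.05 -0.07 -1.19] tilt fix rv [0.0024 0.0012 0.    ] gap 58.2 pad 63.5
F tool [ -0.53   5.79 -11.74] M tool [-0.93  -0.257  0.001]
```

```bash
python3 -c "
from h import *
from rig import ctrl
s=ctrl.snapshot('wrist');cv2.imwrite('pics/w4.png',s['img'][:,:,::-1])
a=cv2.imread('pics/w3.png')[180:360,150:360];b=s['img'][180:360,150:360,::-1]
cv2.imwrite('pics/cmp.png',cv2.resize(np.hstack([cv2.imread('pics/w2.png')[180:360,150:360],a,b]),None,fx=1.25,fy=1.25))"
```

```text
(no output)
```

View pics/cmp.png

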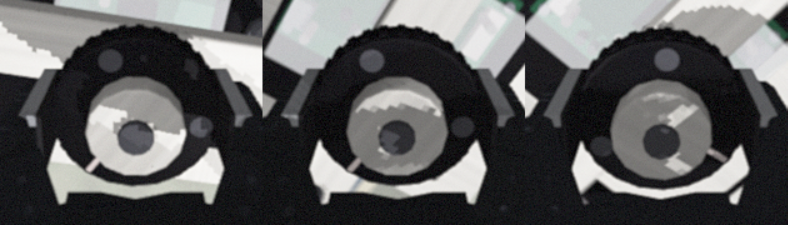

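```bash
python3 - <<'E'
from h import *
from rig import ctrl
s=ctrl.snapshot("wrist");o=ctrl.observe();P=pts(s);np.savez("w4.npz",**s)
M=Ro.from_quat(o["tcp_rot"]).as_matrix();T=(P-o["tcp_pos"])@M   # tool frame
for p in((226,312),(224,310),(302,304)): print(p,"depth pt tool now",T[p[1],p[0]].round(1))
hub=np.hypot(T[...,0],T[...,1])<17
hz=np.percentile(T[...,2][hub],5);print("hub top tool z",hz)
f=192/np.tan(np.radians(s["vfov"])/2);C=(s["pose"][:3,3]-o["tcp_pos"])@M
for h in(0,13):
  for n,p in(("w2",(226,312)),("w3",(224,310)),("w4",(302,304))):
    r=(s["pose"][:3,:3]@[(p[0]-s["cx"])/f,-(p[1]-s["cy"])/f,-1])@M
    q=C+r*(hz+h-C[2])/r[2];print(n,h,q.round(1),"ang",np.degrees(np.arctan2(q[1],q[0])).round(1))
E
```

```text
(226, 312) depth pt tool now [-16.9 -14.1 -11.5]
(224, 310) depth pt tool now [-15.7 -14.9 -11.6]
(302, 304) depth pt tool now [-11.8  19.7 -13. ]
hub top tool z -69.83814747761942
w2 0 [ 29.9  -6.4 -69.8] ang -12.1
w3 0 [ 30.4  -6.8 -69.8] ang -12.7
w4 0 [ 31.8  10.  -69.8] ang 17.5
w2 13 [ 19.4  -8.1 -56.8] ang -22.7
w3 13 [ 20.1  -8.6 -56.8] ang -23.3
w4 13 [ 21.8  12.2 -56.8] ang 29.3
```

The pointer, compared in the tool frame, shows the wheel stayed with the pads. So the two torque drops, 0.5 rad apart, are two clicks. I'll settle into the detent, then release and back off along the axis.

jog_arm --plan "0 0 0 0 0 0.1 1;0 0 0 0 0 0 1;0 0 0 0 0 0 -1;0 0 0 0 0 0 -1;0 0 0 0 0 0 -1;0 0 0 0 0 0 -1;0 0 0 0 0 0 -1;0 0 -0.5 0 0 0 -1;0 0 -2 0 0 0 -1;0 0 -3 0 0 0 -1"

```text
time_s: 16.68
tcp_pos: [562.5, -91.1, 297.1]
tcp_rot: [0.886, -0.376, 0.237, -0.136]
wrist_force: [0.8, -0.5, 0.5]
finger_gap: 85.7
grasp_force: 0.0
```

jog_arm --plan "0 0 -3 0 0 0 0;0 0 -3 0 0 0 1;0 0 0 0 0 0 1;0 0 0 0 0 0 1;0 0 0 0 0 0 1"

```text
time_s: 17.1
tcp_pos: [531.4, -95.1, 349.7]
tcp_rot: [0.885, -0.375, 0.24, -0.136]
wrist_force: [-0.8, -0.4, 0.1]
finger_gap: 25.7
grasp_force: 0.0
```

```bash
python3 - <<'E'
from h import *
from rig import ctrl
rep(B+30*K)
s=ctrl.snapshot("wrist");cv2.imwrite("pics/w5.png",s["img"][:,:,::-1])
o=ctrl.observe();print(np.round(Ro.from_quat(o["tcp_rot"]).as_matrix(),3))
E
```

```text
t 17.1 q [-0.32 -0.01  1.83  0.31  0.83  1.89] tcp [531.4 -95.1 349.7]
to target, tool cm [-5.43 17.01 17.83] tilt fix rv [0.0012 0.0006 0.    ] gap 25.7 pad 0.0
F tool [-0.2   0.73 -0.51] M tool [-0.164 -0.199 -0.007]
[[ 0.604 -0.599  0.525]
 [-0.73  -0.681  0.062]
 [ 0.32  -0.421 -0.849]]
```

View pics/w5.png

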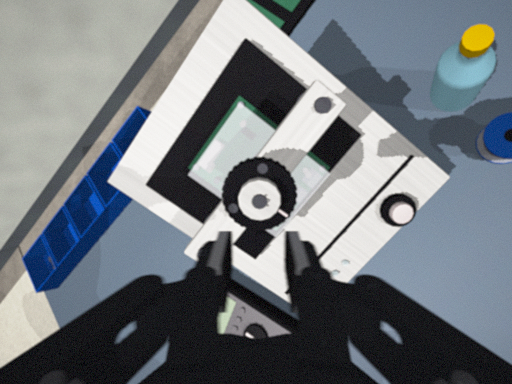

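The press is down and the pointer is at (287,213). The button is at (402,211). I'll check how far the wheel moved after release and measure the button again.

```bash
python3 - <<'E'
from h import *
from rig import ctrl
s=ctrl.snapshot("wrist");o=ctrl.observe();P=pts(s)
M=Ro.from_quat(o["tcp_rot"]).as_matrix()
x=np.cross([0,1,0],K);x/=np.linalg.norm(x);y=np.cross(K,x)
c=W
ang=lambda p:np.degrees(np.arctan2((p-c)@y,(p-c)@x)).round(1)
a=np.load("w4.npz");print("w4 ptr",ang(pts(a)[304,302]),"now",[ang(P[v,u]) for u,v in((285,212),(287,213),(283,211))], "H",((P[213,287]-W)@K).round(1))
hub=(np.linalg.norm(np.cross(P-W,K),axis=-1)<17);print("hub top H",np.percentile(((P-W)@K)[hub],95))
H=(P-B)@K;i=(np.linalg.norm(np.cross(P-B,K),axis=-1)<22)&(abs(H)<4)
print("button top",P[i].mean(0).round(1),i.sum(),H[i].mean())
E
```

```text
w4 ptr -162.6 now [np.float64(-165.9), np.float64(-165.5), np.float64(-165.6)] H 0.4
hub top H 171.23616221187086
button top [ 506.4 -159.7   84.5] 362 0.5573613810332624
```

jog_arm --plan "-0.9 2.83 0 0 0 0 1;-0.9 2.83 0 0 0 0 1;-0.9 2.83 0 0 0 0 1;-0.9 2.83 0 0 0 0 1;-0.9 2.83 0 0 0 0 1;-0.9 2.83 0 0 0 0 1;0 0 3.5 0 0 0 1;0 0 3.5 0 0 0 1;0 0 3.5 0 0 0 1;0 0 0 0 0 0 1"

```text
time_s: 18.03
tcp_pos: [451.9, -163.5, 165.6]
tcp_rot: [0.886, -0.377, 0.234, -0.138]
wrist_force: [-0.4, 0.5, -1.1]
finger_gap: -0.1
grasp_force: 0.0
```

jog_arm --plan "0 0 3.5 0 0 0 1;0 0 3 0 0 0 1;0 0 0.5 0 0 0 1;0 0 0 0 0 0 1"

```text
time_s: 18.37
tcp_pos: [489.6, -159.8, 110.9]
tcp_rot: [0.885, -0.375, 0.238, -0.137]
wrist_force: [0.3, -0.4, -0.3]
finger_gap: 0.2
grasp_force: 0.0
```

```bash
python3 -c "
from h import *;rep(np.array([506.5,-159.2,84.3])+19*K)"
```

```text
t 18.37 q [-0.52  0.25  2.25  1.07  0.37  0.89] tcp [ 489.6 -159.8  110.9]
to target, tool cm [0.12 0.07 1.24] tilt fix rv [0.0014 0.0047 0.    ] gap 0.2 pad 0.0
F tool [0.37 0.16 0.41] M tool [-0.196 -0.187 -0.029]
```

Contact is about 12 mm ahead. I'll press in small steps and watch the force.

jog_arm --plan "0.12 0.07 0.5 0 0 0 1;0 0 0.5 0 0 0 1;0 0 0.3 0 0 0 1;0 0 0.2 0 0 0 1;0 0 0.2 0 0 0 1;0 0 0 0 0 0 1"

```text
time_s: 18.87
tcp_pos: [499.3, -161.3, 99.2]
tcp_rot: [0.885, -0.375, 0.241, -0.136]
wrist_force: [-1.3, -1.0, 2.3]
finger_gap: 0.3
grasp_force: 1.4
```

```bash
python3 -c "
from h import *;rep(np.array([506.5,-159.2,84.3])+19*K)"
```

```text
t 18.87 q [-0.51  0.28  2.24  1.16  0.35  0.8 ] tcp [ 499.3 -161.3   99.2]
to target, tool cm [-0.19  0.05 -0.25] tilt fix rv [ 0.0003 -0.0012 -0.    ] gap 0.3 pad 1.4
F tool [ 0.65  0.51 -2.69] M tool [-0.196  0.016  0.028]
```

jog_arm --plan "0 0 0.2 0 0 0 1;0 0 0.2 0 0 0 1;0 0 0.1 0 0 0 1;0 0 0 0 0 0 1"

```text
time_s: 19.2
tcp_pos: [501.1, -161.1, 96.3]
tcp_rot: [0.885, -0.375, 0.242, -0.136]
wrist_force: [-17.2, -0.5, 22.9]
finger_gap: 0.1
grasp_force: 14.9
```

```bash
python3 -c "
from h import *;rep(np.array([506.5,-159.2,84.3])+19*K)"
```

```text
t 19.2 q [-0.51  0.29  2.25  1.19  0.34  0.77] tcp [ 501.1 -161.1   96.3]
to target, tool cm [-0.2   0.06 -0.59] tilt fix rv [-0.0003 -0.0034 -0.    ] gap 0.1 pad 14.9
F tool [ -2.58   0.93 -28.51] M tool [-0.389 -0.455 -0.039]
```

The force of 28 N shows the button is fully in (5 N needed). Backing off.

jog_arm --plan "0 0 -0.5 0 0 0 1;0 0 -1.5 0 0 0 1;0 0 -3 0 0 0 1;0 0 -3 0 0 0 1;0 0 0 0 0 0 1;0 0 0 0 0 0 1;0 0 0 0 0 0 1;0 0 0 0 0 0 1"

```text
time_s: 19.87
tcp_pos: [459.4, -165.2, 161.1]
tcp_rot: [0.885, -0.375, 0.239, -0.137]
wrist_force: [-0.6, 0.5, -1.1]
finger_gap: -0.0
grasp_force: 0.0
```

```bash
python3 -c "
from h import *;rep()
from rig import ctrl
print(ctrl.hand_in())"
```

```text
t 19.87 q [-0.58  0.13  2.23  0.82  0.48  1.11] tcp [ 459.4 -165.2  161.1]
to target, tool cm [  5.33 -17.06  -1.58] tilt fix rv [ 0.001  0.002 -0.   ] gap -0.0 pad 0.0
F tool [-1.09  0.45  0.71] M tool [-0.15  -0.146  0.003]
the job is handed in; nothing more can be done
None
```

I screwed the press down to its stop and turned on two clutch clicks (read from the wrist torque), pressed the start button fully and let go, and handed in at about 20 s with the arm clear; no verdict came back.

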